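Seat a culture dish on the reading stand and hold the loupe in focus over it

ROBOT

A 7-joint arm with a two-finger parallel gripper is mounted at the origin on a cart in front of the work surface, level with it; the furniture and walls round the work are solid. World frame = base frame: x ahead of the robot, y to its left, z up, the work surface at z = 0. Lengths are in m, angles in rad, forces in N, time in s.
With the tool pointing down it reaches from about 0.4 to 0.875 m from the base axis. Payload 19.3 kg.
Tool frame: the origin (TCP) lies at the very end of the fingers, on their centre line; the grasp point (between the pads) lies 19 mm behind it; z points along the fingers, y is the line along which they close (so a half turn about z gives the same grasp; the last joint's range is limited). The gripper opens to 85 mm and grips with 20 to 120 N. Pads are 22 mm wide; open, the fingers measure 114 mm over their backs; the gripper's body (76 mm by 85 mm) begins 54 mm behind the grasp point. The pads swing forward as they close: fully open they stand 13 mm farther back than shut.
Start: joints at [-1.28, 0.521, -0.036, 1.599, 0.021, 1.021, -0.113], TCP at [0.221, 0.585, 0.231] pointing down, gripper open.
Joint ranges: [-2.91, 2.91], [-0.3, 2.13], [-1.5, 1.42], [0.17, 2.43], [-1.26, 4.41], [0.16, 1.93], [-2.52, 2.52]. Speed limits (rad/s): [1.89, 1.89, 2.39, 2.39, 3.01, 3.01, 3.01].

INTERFACE

Orientations are given as [roll, pitch, yaw] about the fixed x, y, z axes, in that order (R = Rz(yaw) Ry(pitch) Rx(roll)).
In Python, from workcell import bot gives the robot as it stands.
- The arm moves only by the tool carry_out, never from a script. Its argument "rows" is a list that holds one entry, the list of rows, each a list of 4 numbers: the shift along the tool's x, y, z in m, then the turn about the tool's z in degrees. In form: [[[x, y, z, twist], ...]]. A call has 1 to 12 rows; each row is the pose to reach, as a shift and turn from the pose commanded when the call began, along the tool's axes at that moment; what a row does not reach only later rows make up. A row lasts 1/12 s, in which the tool goes at most 41.7 mm and 7.16 degrees, less where a joint would pass 70% of its speed; a pose out of reach is approached as far as the arm can. A call with a gripper value outside its range is refused whole. "grip" is the finger opening in m, from 0 to 0.0854, set as the call begins (left out, the last holds). The fingers move at their own pace and stop on an object; "grip_force" is the grip in N (left out, the last holds). Time passes only in rows, so rows that repeat a pose let the fingers close. It gives the time, the measured TCP pose, the force, the opening and the grip force at its end, in the units of the state.
- bot.observe(): the state, without advancing time (a new reading comes with each control period).
- bot.grab_frame(name): name is "side" or "top"; returns a dict with "pixels" (420x560x3 uint8, red, green, blue), "K" (3x3 intrinsics, pixels), "pose" (4x4, takes a point from camera to world coordinates). Camera axes: x right, y down, z forward; pixel columns grow to the right and rows downward; lengths in m; the calibration is good to about 2 mm. A picture is of the moment at which its call begins. There is no depth.
- bot.job_done(): hands the job in; it is judged then, once.
Trained networks look in a picture, given as the dict that the camera call returned (one of the last four; its "shot" number tells which), for a name from the list of things; names that differ only in an ending like _2 or _b are one class to them, and where a whole thing is asked for, a point or a joint stands for the part that bears it (a point fixed in the world has none). Each returns a list of dicts, best first, with "conf" (0 to 1); they miss things now and then, are a little off and sometimes report something else, mostly with a low value. They report only what shows in the picture. A call takes as long as a camera call. They do not tell look-alikes from the thing itself.
- bot.look_for(picture, label): "position" ([column, row] in pixels, amid what is visible of it).
- bot.regions_of(picture, label): "region" (420x560 bool, what is visible of it) and "position" ([column, row] in pixels, amid what is visible of it).
- bot.spot_point(picture, label): "position" ([column, row] in pixels: a listed point, or the origin of a listed thing).
The state is a dict: "clock": time; "qpos": joint angles; "qd": joint speeds; "joint_efforts": joint torques, N m; "position": TCP position; "tool_rot": TCP orientation; "force": force on the tool from outside, world axes, zero at the start; "moment": the same for the moment, N m; "grip_width": finger opening in m; "finger_force": force on a finger pad.
Only numpy, scipy, OpenCV 4.12 (cv2) and the standard library are available. Lean on these libraries where they do the work, as an engineer would, in place of code of your own. Each camera call takes 0.05 s, during which the arm holds its last target. There are 200 camera calls.

TASK

Get the single culture dish ready to be read: set it down flat inside the rimmed round stage of the white reading stand and let go of it. Then take the hand loupe from its forked rest and hold it level over the middle of the dish, with its lens at the height of the pointer on the stand's focus post, touching neither the stand nor the dish; finish while still holding it there in the air. Do not shift the pointer, and leave the other things on the bench where they are.

Things in the scene. Friction and masses are not known exactly. Their poses are not given: they have to be found in the camera images.
- dish_center (a point): Loose round culture dish with its lid on, white translucent plastic, 60 mm across, 15 mm high, 16 g, lying flat on the pad on its own to the right of the stand (two stacked dishes far to the left are clutter). The point is its centre, half-way up, 7.5 mm above its underside; z is its axis. Grasp it across the rim; let go only with it within about a centimetre of its seat.
- stand: White reading stand, heavy, fixed: base 160 x 100 x 12 mm with a column that carries the round stage. Origin on the bench under the stage's axis; the base reaches 45 mm behind and 115 mm ahead along x. x points, level, to the upright focus post 90 mm from the axis, on the side away from the robot (10 mm thick, top 197 mm above the bench). On the other sides of the stage nothing stands on the base.
- seat (a point): Centre of the floor of the stand's round stage, 60 mm above the bench: the middle of the dish's underside belongs here. Axes as stand. The floor is black; round it runs a white rim of 64.6 mm inner and 72.6 mm outer diameter, 3 mm higher than the floor. The dish fits inside with about 2 mm to spare all round, and 12 mm of its height stand proud of the rim.
- focus_mark (a point): Tip of the small steel pointer on the dark collar of the stand's focus post; it points level at the stage's axis and ends 61 mm from it. Its height, between 130 and 165 mm above the bench and new each time, is the focal height: the middle of the lens belongs at this height. The pointer is half-way up the collar (24 mm across, 18 mm high), which would slide on the post if pushed with over 12 N.
- loupe_grip (a point): Loose hand loupe, about 120 g, lying level in its rest: straight black handle 16 mm wide and high, a steel-rimmed round lens at one end. The point is inside the handle, 53 mm above the bench at the start, within 3 mm of the centre of mass: grasp here, across the handle (y). x points along the handle to the lens, z up. The handle runs from 75 mm behind the point to 41 mm ahead, then a neck.
- lens_center (a point): Centre of the loupe's lens, half-way through it: 96 mm along +x of the loupe from the grip point, at the same height in the loupe. The lens rim is 73 mm across and 8 mm thick. z is the lens's axis, vertical when the loupe is level.
- loupe_rest: White fixed rest of the loupe, on the left: plate 130 x 60 x 8 mm, origin under its centre, straight below the grip point, x along the handle to the lens. Two forks (7 mm thick, 30 mm wide), 42 mm before and behind the centre, carry the handle 45 mm above the bench between prongs up to 56 mm, 2 mm clear each side: lift it straight up by 20 mm. The 77 mm between the forks are free for fingers.
- foam_tray_center (a point): Bystander: loose white foam tube tray, 105 x 132 x 16 mm, lying to the left of the loupe; the point is its centre, half-way up. To be left alone.
- yellow_box_center (a point): Bystander: loose box of yellow pipette tips, 85 x 123 x 60 mm, standing left of the focus post, farther back; the point is its centre, half-way up. To be left alone.
- blue_frame_center (a point): Bystander: loose blue oval plastic ring, 80 x 114 x 11 mm, lying near the front edge, left of the stand; the point is its centre, half-way up. To be left alone.
- tube_strip_center (a point): Bystander: loose clear strip of eight tiny tubes, 8 x 78 x 19 mm, lying near the front edge to the right; the point is its centre, half-way up. To be left alone.
- dark_pipette_center (a point): Bystander: loose black pipette, 231 x 50 x 30 mm, lying across the bench on the far right; the point is its centre, half-way up. To be left alone.
There are look-alikes about, which are no part of the job. What is shaped like the part that bears dish_center but blue is not meant.

How it is judged:
On the way, in this order (a step that is already met when the one before it is completed fails the run):
1. the dish lies flat inside the rim of the stage and has been let go, before the loupe is taken up (horizontal distance between dish_center and seat below 0.004 m and z of dish_center in the frame of seat between 0.005 and 0.0095 m and angle between dish_center's own z axis and vertical below 0.05 rad and contact force between the fingers and dish below 0.05 N and height (world z) of loupe_grip below 0.058 m), for 0.3 s.
2. the loupe is held clear above its rest while the dish stays in its seat (horizontal distance between dish_center and seat below 0.004 m and z of dish_center in the frame of seat between 0.005 and 0.0095 m and angle between dish_center's own z axis and vertical below 0.05 rad and height (world z) of loupe_grip above 0.075 m and contact force between the fingers and loupe above 0.5 N), for 0.2 s.
At the end, for the whole second after the job is handed in: Dish flat on the stage floor inside the rim (centre within 4 mm), no finger on it; loupe held still in the fingers alone, level within 0.12 rad, lens centre within 10 mm of the dish centre seen from above and within 8 mm of the pointer height, touching neither stand, dish nor rest (horizontal distance between dish_center and seat below 0.004 m and z of dish_center in the frame of seat between 0.005 and 0.0095 m and angle between dish_center's own z axis and vertical below 0.05 rad and contact force between each of the fingers, loupe and dish below 0.05 N and horizontal distance between lens_center and dish_center below 0.01 m and z of lens_center in the frame of focus_mark between -0.008 and 0.008 m and angle between lens_center's own z axis and vertical below 0.12 rad and linear speed of loupe below 0.02 m/s and contact force between the fingers and loupe above 0.5 N and contact force between loupe and stand below 0.05 N and contact force between loupe and loupe_rest below 0.05 N); the arm keeps its last pose, push and grip.
It fails at once if the pointer is shifted (more than 4 mm) (distance of focus_mark from where it was at the start of the episode above 0.004 m).
It fails at once if the dish is let go in the air, more than 15 mm above its seat (z of dish_center in the frame of seat above 0.0225 m and contact force between anything else and dish below 0.005 N and linear speed of dish above 0.15 m/s).
It fails at once if another thing on the bench is shifted (more than 30 mm) (distance of any of foam_tray_center, yellow_box_center, blue_frame_center, tube_strip_center, dark_pipette_center from where it was at the start of the episode above 0.03 m).
It also fails if it takes over 56 s, if anything falls off the work surface, if the arm or the gripper's body presses on something with over 40 N, if the wrist force passes 120 N, or if a joint passes its speed limit or range.

## Working session

There is one attempt and no reset: what is moved stays moved. The work goes in short steps, Python scripts to look and compute and a tool call to move; the robot and the scene stay as the last step left them, time stands still between calls to the robot, and variables do not carry over. Pictures are saved under pics/ and viewed, at most 10 in all, crops included, and the job is handed in when it is done.

Besides the shell and the picture viewer there is one more tool, called after "Request:" as name([rows], argument=value, ...), one row to a line, values as JSON. carry_out: Moves the arm, as the interface text tells. Its arguments: {"type":"object","properties":{"rows":{"type":"array","items":{"type":"array","items":{"type":"array","items":{"type":"number"}}}},"grip":{"type":"number"},"grip_force":{"type":"number"}},"required":["rows"]}

```bash
mkdir -p pics
cat > h.py <<'E'
import numpy as np, cv2
from workcell import bot
def ray(f,px):
    K=np.array(f["K"]);P=np.array(f["pose"])
    d=P[:3,:3]@np.linalg.inv(K)@np.array([px[0],px[1],1.]);return P[:3,3],d
def at_z(f,px,z):
    o,d=ray(f,px);return o+d*(z-o[2])/d[2]
def proj(f,p):
    P=np.array(f["pose"]);c=P[:3,:3].T@(np.array(p)-P[:3,3]);u=np.array(f["K"])@c;return u[:2]/u[2]
def tri(fs,pxs):
    A=np.zeros((3,3));b=np.zeros(3)
    for f,p in zip(fs,pxs):
        o,d=ray(f,p);d=d/np.linalg.norm(d);M=np.eye(3)-np.outer(d,d);A+=M;b+=M@o
    return np.linalg.solve(A,b)
def save(n,im):cv2.imwrite("pics/"+n,cv2.cvtColor(im,cv2.COLOR_RGB2BGR))
E
python3 - <<'E'
from h import *
np.set_printoptions(precision=3,suppress=True)
s=bot.observe();print({k:np.round(v,3) for k,v in s.items()})
fs={n:bot.grab_frame(n) for n in("top","side")}
save("a.png",np.vstack([fs["top"]["pixels"],fs["side"]["pixels"]])[::1]) if 0 else None
for n in fs: save(n+"0.png",fs[n]["pixels"]);print(n,np.array(fs[n]["pose"]))
Z=dict(dish_center=.0075,seat=.06,stand=0,focus_mark=None,loupe_grip=.053,lens_center=.053,loupe_rest=0,foam_tray_center=.008,yellow_box_center=.03,blue_frame_center=.005,tube_strip_center=.01,dark_pipette_center=.015)
for l in Z:
  for n in fs:
    for r in bot.spot_point(fs[n],l)[:4]:
      print(l,n,round(r["conf"],2),np.round(r["position"],1),at_z(fs[n],r["position"],Z[l]) if Z[l] is not None else "")
E
```

```text
{'clock': np.float64(0.0), 'qpos': array([-1.28 ,  0.522, -0.036,  1.6  ,  0.021,  1.021, -0.113]), 'qd': array([ 0.001, -0.   ,  0.   , -0.001, -0.001, -0.003,  0.   ]), 'joint_efforts': array([ -0.001, -92.713,   1.979, -36.992,   0.018,   0.008,   0.   ]), 'position': array([0.221, 0.584, 0.231]), 'tool_rot': array([-3.14 ,  0.   ,  2.781]), 'force': array([-0.691, -0.593, -0.123]), 'moment': array([ 0.036,  0.003, -0.022]), 'finger_force': np.float64(0.0), 'grip_width': np.float64(0.086)}
top [[-0.008 -0.979  0.203  0.104]
 [-1.     0.009  0.004  0.031]
 [-0.006 -0.203 -0.979  1.687]
 [ 0.     0.     0.     1.   ]]
side [[ 1.     0.001  0.003  0.467]
 [-0.002 -0.534  0.845 -1.046]
 [ 0.002 -0.845 -0.534  0.771]
 [ 0.     0.     0.     1.   ]]
dish_center top 0.57 [350.1 199.5] [ 0.492 -0.198  0.008]
dish_center top 0.57 [339.6 225.4] [ 0.405 -0.161  0.008]
dish_center side 0.87 [287.7 287.4] [ 0.484 -0.2    0.007]
dish_center side 0.68 [244.5 312.9] [ 0.38  -0.289  0.007]
dish_center side 0.62 [254.2 280.3] [ 0.397 -0.172  0.008]
dish_center side 0.5 [252.3 225. ] [0.377 0.086 0.
[... 773 characters left out ...]
 0.008]
foam_tray_center top 0.27 [383.7 233.1] [ 0.378 -0.305  0.008]
foam_tray_center side 0.72 [261.8 172.5] [0.394 0.442 0.008]
foam_tray_center side 0.42 [255.8 193.3] [0.379 0.284 0.008]
yellow_box_center top 0.68 [257.9 183. ] [0.546 0.108 0.03 ]
yellow_box_center side 0.58 [307.2 216.9] [0.548 0.098 0.03 ]
blue_frame_center top 0.64 [256.1 237.7] [0.367 0.115 0.005]
blue_frame_center side 0.85 [249.5 224.4] [0.368 0.093 0.005]
tube_strip_center top 0.53 [381.5 232.3] [ 0.38  -0.297  0.01 ]
tube_strip_center side 0.49 [245.  312.1] [ 0.381 -0.289  0.01 ]
dark_pipette_center top 0.93 [401.8 198.8] [ 0.491 -0.369  0.015]
dark_pipette_center side 0.92 [297.4 337.6] [ 0.503 -0.372  0.015]
```

Run:
```python
import cv2
t=cv2.imread("pics/top0.png")[150:260,120:440];s=cv2.imread("pics/side0.png")[140:360,190:350]
cv2.imwrite("pics/t1.png",cv2.resize(t,None,fx=2.5,fy=2.5,interpolation=cv2.INTER_CUBIC))
cv2.imwrite("pics/s1.png",cv2.resize(s,None,fx=2.7,fy=2.7,interpolation=cv2.INTER_CUBIC))
```

```text
(no output)
```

View pics/t1.png

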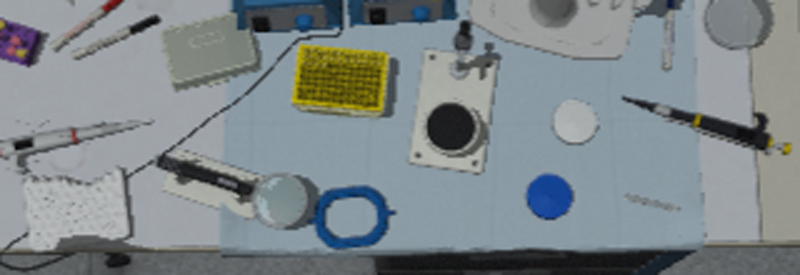

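View pics/s1.png

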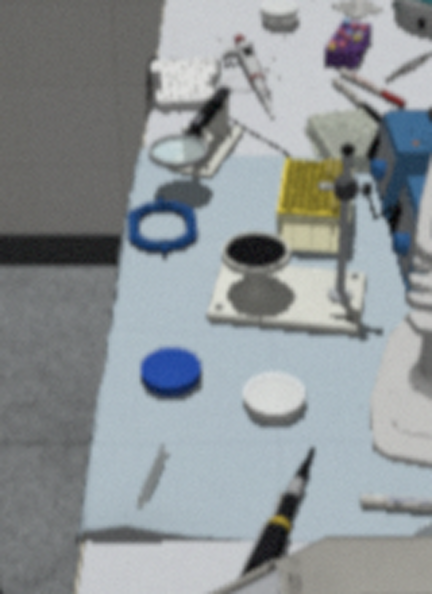

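The pictures show the white dish at top (350,199) and side (291,287). Things that could be mistaken for it are the blue dish at top (340,228) and side (253,277), and the stacked white dishes at side (294,145). I choose the single white one right of the stand. Next I measure it and take one close crop to check.

```bash
cat >> h.py <<'E'
def cen(f,pred,px,rad):
    im=cv2.cvtColor(cv2.resize(f["pixels"],None,fx=1,fy=1),cv2.COLOR_RGB2HSV).astype(int)
    m=pred(im).astype(np.uint8);n,lab,st,c=cv2.connectedComponentsWithStats(m)
    ok=[i for i in range(1,n) if np.hypot(*(c[i]-px))<rad]
    i=max(ok,key=lambda i:st[i,4]);return c[i],st[i,4],lab==i
E
python3 - <<'E'
from h import *
np.set_printoptions(precision=4,suppress=True)
T=bot.grab_frame("top");S=bot.grab_frame("side")
for f,n,pd,ps in((T,"top",(350,199),(300,199)),(S,"side",(291,286),(285,234))):
    for l,p in(("dish_center",pd),("seat",ps),("loupe_grip",None),("lens_center",None)):
        for r in bot.regions_of(f,l)[:4]: print(n,l,round(r["conf"],2),np.round(r["position"],1),r["region"].sum(),np.argwhere(r["region"]).mean(0)[::-1])
    c,a,m=cen(f,lambda h:h[...,2]<70,ps,8);print(n,"floor",c,a,at_z(f,c,.06))
    c,a,m=cen(f,lambda h:(h[...,1]<30)&(h[...,2]>170),pd,8);print(n,"dish",c,a,at_z(f,c,.012))
b=[bot.spot_point(f,"focus_mark") for f in(T,S)];print(b);
print("mark",tri([T,S],[b[0][0]["position"],b[1][0]["position"]]))
a=cv2.resize(T["pixels"][160:215,270:370],(800,440),interpolation=cv2.INTER_CUBIC)
save("t2.png",a)
save("s2.png",cv2.resize(S["pixels"][180:300,240:340],(600,720)[:2],interpolation=cv2.INTER_CUBIC)[:600])
E
```

```text
top dish_center 0.63 [341. 227.] 251 [339.6853 228.3865]
top dish_center 0.5 [352.4 198.5] 262 [349.4885 198.5802]
top seat 0.76 [304.3 190.7] 1445 [301.0422 192.7702]
top loupe_grip 0.56 [227.5 223.8] 551 [221.0472 226.2559]
top lens_center 0.88 [226.  226.1] 567 [221.5556 226.3792]
top floor [299.8237 200.3885] 278 [ 0.4785 -0.0289  0.06  ]
top dish [349.0693 198.1931] 202 [ 0.4955 -0.1945  0.012 ]
side dish_center 0.92 [251.9 281.6] 359 [253.0279 276.9387]
side dish_center 0.79 [291.3 287.8] 359 [291.0084 285.9638]
side seat 0.56 [295.4 247.9] 1826 [298.1413 241.5055]
side loupe_grip 0.58 [258.1 190.1] 367 [259.4305 190.0463]
side lens_center 0.8 [259.8 191.6] 395 [259.5797 189.438 ]
side floor [284.4114 232.4114] 175 [ 0.4764 -0.029   0.06  ]Traceback (most recent call last):
  File "<stdin>", line 8, in <module>
  File "h.py", line 20, in cen
    i=max(ok,key=lambda i:st[i,4]);return c[i],st[i,4],lab==i
ValueError: max() iterable argument is empty
```

Run:
```python
from h import *
np.set_printoptions(precision=4,suppress=True)
T=bot.grab_frame("top");S=bot.grab_frame("side")
print("dish",at_z(T,(349.3,198.4),.012),at_z(S,(291.,286.),.0085))
b=[bot.spot_point(f,"focus_mark") for f in(T,S)];print(b);
if all(b):print("mark",tri([T,S],[b[0][0]["position"],b[1][0]["position"]]))
a=cv2.resize(T["pixels"][160:215,270:370],(800,440),interpolation=cv2.INTER_CUBIC)
save("t2.png",a)
save("s2.png",cv2.resize(S["pixels"][180:270,260:340],None,fx=6.5,fy=6.5,interpolation=cv2.INTER_CUBIC))
```

```text
dish [ 0.4948 -0.1953  0.012 ] [ 0.4926 -0.1954  0.0085]
[[{'position': [305.1, 174.2], 'conf': 0.62}], [{'position': [304.2, 208.6], 'conf': 0.46}]]
mark [ 0.5345 -0.0437  0.1503]
```

View pics/t2.png

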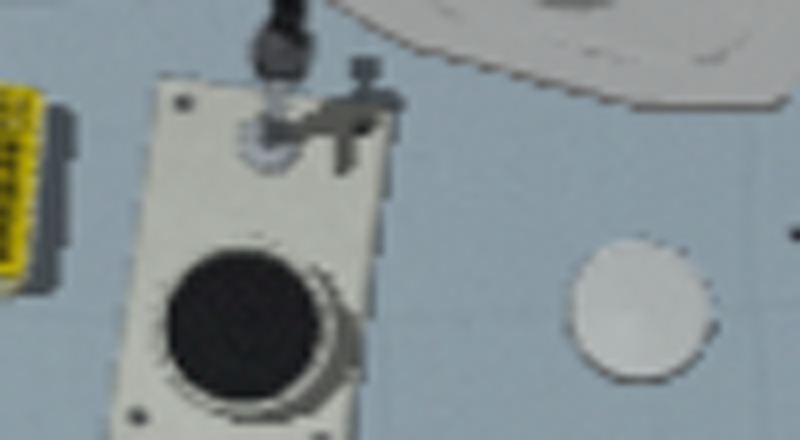

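View pics/s2.png

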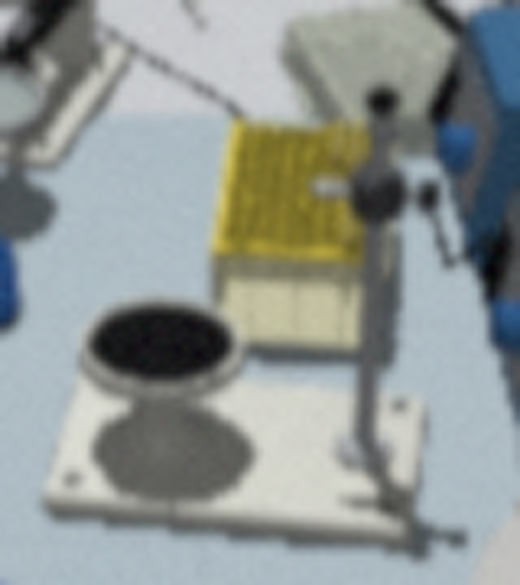

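The close crop confirms the dish as a single white disc at top px (349,199), with the black stage floor at (300,200). The post stands beyond the stage with the stand turned about -7°. The pointer tip is at side px (308.6,208.8), left of the dark collar at (318.5,209). I set off towards the dish at height.

Request:
carry_out([
  [[-0.268,-0.204,-0.06,-14],[-0.268,-0.204,-0.06,-14],[-0.268,-0.204,-0.06,-14],[-0.268,-0.204,-0.06,-14],[-0.268,-0.204,-0.06,-14],[-0.268,-0.204,-0.06,-14],[-0.268,-0.204,-0.06,-14],[-0.268,-0.204,-0.06,-14],[-0.268,-0.204,-0.06,-14],[-0.268,-0.204,-0.06,-14],[-0.268,-0.204,-0.06,-14],[-0.268,-0.204,-0.06,-14]],
], grip=0.0854)

```text
clock: 3.0
position: [0.3988, 0.3001, 0.2912]
tool_rot: [3.141, -0.0, 3.026]
force: [0.8, -0.6, 0.8]
grip_width: 0.0852
finger_force: 0.0
```

Run:
```python
from h import *
s=bot.observe();print({k:np.round(s[k],3) for k in("clock","qpos","position","tool_rot")})
import pickle
T=bot.grab_frame("top");S=bot.grab_frame("side")
print("foot",at_z(T,(303.75,178.75),.012))
for px,y in(((308.6,208.8),-.0365),((318.5,209.2),-.04)):
    o,d=ray(S,px);print("mark",o+d*(y-o[1])/d[1])
```

```text
{'clock': np.float64(3.0), 'qpos': array([-7.610e-01,  2.550e-01, -4.000e-03,  1.850e+00,  1.000e-03,
        1.038e+00,  6.910e-01]), 'position': array([0.399, 0.3  , 0.291]), 'tool_rot': array([ 3.141, -0.   ,  3.026])}
foot [ 0.56382718 -0.04505777  0.012     ]
mark [ 0.5415764  -0.0365      0.14332365]
mark [ 0.56813802 -0.04        0.14425267]
```

Request:
carry_out([
  [[-0.152,-0.481,0,0],[-0.152,-0.481,0,0],[-0.152,-0.481,0,0],[-0.152,-0.481,0,0],[-0.152,-0.481,0,0],[-0.152,-0.481,0,0],[-0.152,-0.481,0,0],[-0.152,-0.481,0,0],[-0.152,-0.481,0,0],[-0.152,-0.481,0,0],[-0.152,-0.481,0,0],[-0.152,-0.481,0,0]],
])

```text
clock: 4.1
position: [0.494, -0.1929, 0.2912]
tool_rot: [3.142, 0.0, 3.027]
force: [1.4, 2.2, 0.7]
grip_width: 0.0856
finger_force: 0.0
```

Request:
carry_out([
  [[0,0,0.225,0],[0,0,0.225,0],[0,0,0.225,0],[0,0,0.225,0],[0,0,0.225,0],[0,0,0.225,0],[0,0,0.225,0],[0,0,0.225,0]],
])

```text
clock: 4.77
position: [0.4936, -0.1912, 0.066]
tool_rot: [3.141, -0.002, 3.026]
force: [0.2, 0.1, 0.5]
grip_width: 0.0855
finger_force: 0.0
```

Run:
```python
from h import *
s=bot.observe();print(np.round(s["position"],4),np.round(s["force"],2))
S=bot.grab_frame("side");T=bot.grab_frame("top")
print(proj(S,s["position"]),proj(T,s["position"]))
a=cv2.resize(S["pixels"][235:310,250:340],(600,500),interpolation=cv2.INTER_CUBIC)
save("g1.png",a)
```

```text
[ 0.4936 -0.1912  0.066 ] [0.25 0.07 0.46]
[291.64977098 267.54305585] [350.18937082 194.94298011]
```

View pics/g1.png

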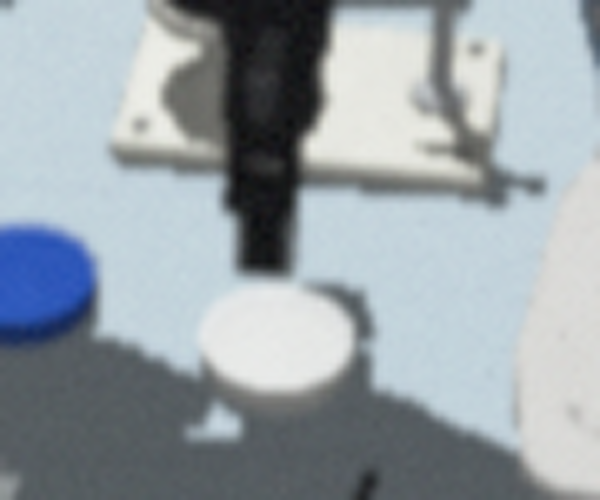

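The near finger sits at crop (267,270), just behind the dish, which is centred at (278,340). That agrees with the measured x, and y needs about -4 mm. I go down and close gently.

Request:
carry_out([
  [[0,-0.004,0.02,0],[0,-0.004,0.04,0],[0,-0.004,0.05,0],[0,-0.004,0.058,0],[0,-0.004,0.062,0],[0,-0.004,0.064,0],[0,-0.004,0.064,0]],
])

```text
clock: 5.45
position: [0.4935, -0.1958, 0.0027]
tool_rot: [-3.141, 0.001, 3.025]
force: [0.0, -0.3, -0.5]
grip_width: 0.0851
finger_force: 0.0
```

Request:
carry_out([
  [[0,0,0,0],[0,0,0,0],[0,0,0,0],[0,0,0,0],[0,0,0,0],[0,0,0,0],[0,0,0,0],[0,0,0,0],[0,0,0,0],[0,0,0,0]],
], grip=0.04, grip_force=20)

```text
clock: 6.28
position: [0.4935, -0.1958, 0.0029]
tool_rot: [-3.142, 0.001, 3.025]
force: [-0.8, 0.4, 7.8]
grip_width: 0.0581
finger_force: 19.9
```

Request:
carry_out([
  [[0,0,-0.01,0],[0,0,-0.03,0],[0,0,-0.06,0],[0,0,-0.1,0],[0,0,-0.14,0],[0,0,-0.14,0],[0,0,-0.14,0],[0,0,-0.14,0]],
])

```text
clock: 6.95
position: [0.4931, -0.1955, 0.1428]
tool_rot: [3.141, 0.001, 3.025]
force: [-0.1, -0.1, -1.0]
grip_width: 0.0584
finger_force: 21.8
```

Run:
```python
from h import *
np.set_printoptions(precision=4,suppress=True)
s=bot.observe();print(s["position"],s["force"],s["grip_width"],s["finger_force"])
S=bot.grab_frame("side");T=bot.grab_frame("top")
print(proj(S,s["position"]),proj(T,s["position"]))
p=s["position"]
for q in bot.regions_of(S,"dish_center")[:3]:
  m=np.argwhere(q["region"]);print(q["conf"],m.mean(0)[::-1],m.min(0)[::-1],m.max(0)[::-1])
x,y=proj(S,p).astype(int);print(x,y)
save("g2.png",cv2.resize(S["pixels"][y-30:y+30,x-35:x+35],(700,600),interpolation=cv2.INTER_CUBIC))
```

```text
[ 0.4931 -0.1955  0.1428] [-0.1407 -0.1132 -0.9977] 0.058373649679219985 21.848312616348267
[291.9078 243.8796] [354.8048 189.2329]
0.77 [294.301  242.6553] [280 234] [304 251]
0.67 [252.592  277.2055] [242 268] [263 286]
291 243
```

View pics/g2.png

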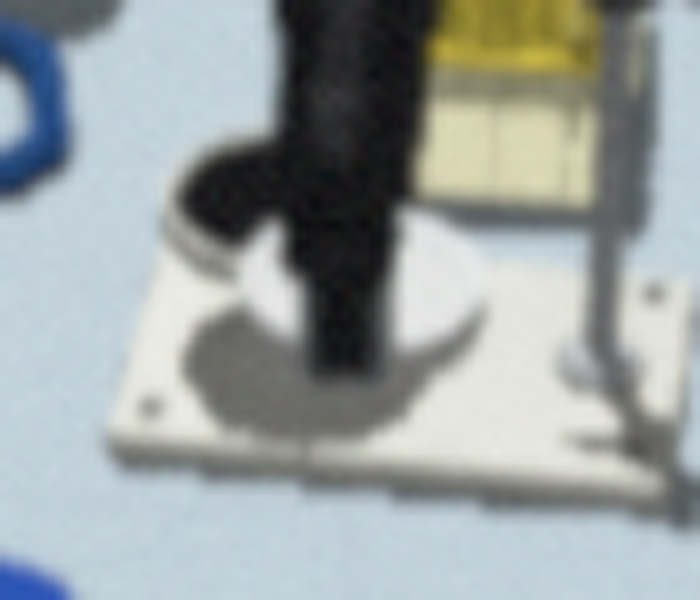

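The dish is held level between the fingers, spanning crop x 240–490, so its centre is at column 292.4. The TCP projects to 291.9, an offset of about 1 mm. Next I move over the stage, keeping clear of the pointer.

Request:
carry_out([
  [[0.036,0,0,0],[0.036,0.025,0,0],[0.036,0.055,0,0],[0.036,0.085,0,0],[0.036,0.115,0,0],[0.036,0.145,0,0],[0.036,0.158,0,0],[0.036,0.1635,0.02,0],[0.036,0.1635,0.045,0],[0.036,0.1635,0.06,0],[0.036,0.1635,0.065,0],[0.036,0.1635,0.065,0]],
])

```text
clock: 8.1
position: [0.4754, -0.0294, 0.0759]
tool_rot: [-3.141, -0.003, 3.025]
force: [-0.9, -0.1, -0.3]
grip_width: 0.0587
finger_force: 21.9
```

Run:
```python
from h import *
np.set_printoptions(precision=4,suppress=True)
s=bot.observe();print(s["position"],s["force"],s["grip_width"],s["tool_rot"])
S=bot.grab_frame("side");T=bot.grab_frame("top")
p=s["position"]
for f in (S,T):
 for q in bot.regions_of(f,"dish_center")[:3]:
  m=np.argwhere(q["region"]);print(q["conf"],m.mean(0)[::-1],m.min(0)[::-1],m.max(0)[::-1])
print([proj(S,(.4775+.0325*np.cos(t),-.029+.0325*np.sin(t),.063)) for t in(0,np.pi)])
x,y=proj(S,p).astype(int);print(x,y)
a=cv2.resize(S["pixels"][y-20:y+25,x-30:x+30],(800,600),interpolation=cv2.INTER_CUBIC)
save("g3.png",a)
```

```text
[ 0.4754 -0.0294  0.0759] [-0.8658 -0.087  -0.2927] 0.05865324642898975 [-3.1408 -0.0032  3.0247]
0.74 [339.7717 228.5342] [332 221] [348 236]
[array([296.3062, 231.5454]), array([273.2885, 231.5292])]
284 227
```

View pics/g3.png

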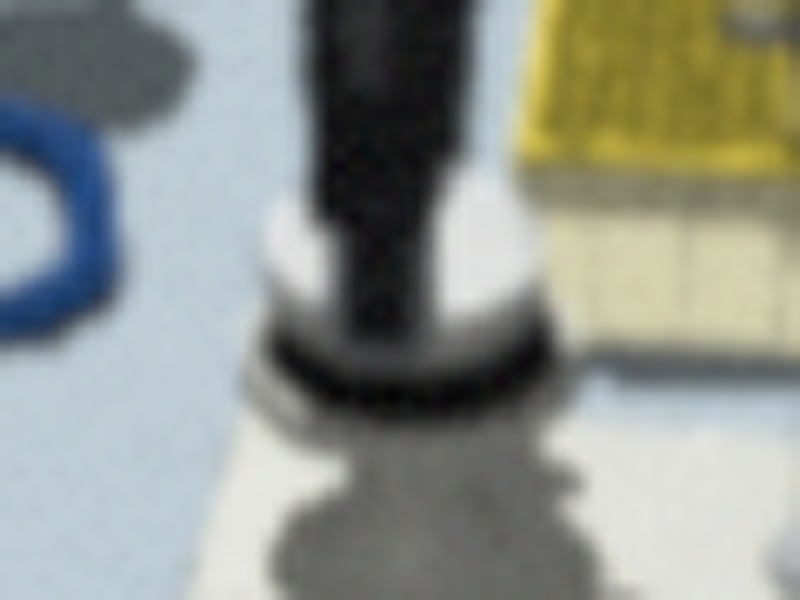

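Over the stage, the dish spans crop x 263–548 (centre 405) and the rim 245–578 (centre 411), so it needs about +1.2 mm in x. The fingertips end above the dish's underside. I correct and lower slowly.

Request:
carry_out([
  [[-0.0013,0,0.002,0],[-0.0013,0,0.004,0],[-0.0013,0,0.006,0],[-0.0013,0,0.008,0],[-0.0013,0,0.009,0],[-0.0013,0,0.01,0],[-0.0013,0,0.011,0],[-0.0013,0,0.0115,0],[-0.0013,0,0.012,0],[-0.0013,0,0.012,0]],
])

```text
clock: 9.13
position: [0.4776, -0.0293, 0.0652]
tool_rot: [-3.142, -0.0, 3.025]
force: [-0.5, 0.5, -0.0]
grip_width: 0.0581
finger_force: 21.9
```

Request:
carry_out([
  [[0,0,0.0005,0],[0,0,0.001,0],[0,0,0.0015,0],[0,0,0.002,0],[0,0,0.0025,0],[0,0,0.003,0],[0,0,0.003,0],[0,0,0.003,0]],
])

```text
clock: 9.8
position: [0.4777, -0.0294, 0.0629]
tool_rot: [3.141, 0.0, 3.025]
force: [-5.6, 0.9, 19.8]
grip_width: 0.0585
finger_force: 23.4
```

Run:
```python
from h import *
np.set_printoptions(precision=4,suppress=True)
s=bot.observe();print(s["position"],s["force"],s["moment"],s["grip_width"])
S=bot.grab_frame("side")
a=cv2.resize(S["pixels"][207:252,254:314],(800,600),interpolation=cv2.INTER_CUBIC)
save("g4.png",a)
```

```text
[ 0.4777 -0.0294  0.0629] [-5.6392  0.937  19.8487] [0.1548 1.0347 0.0643] 0.05847499293599159
```

View pics/g4.png

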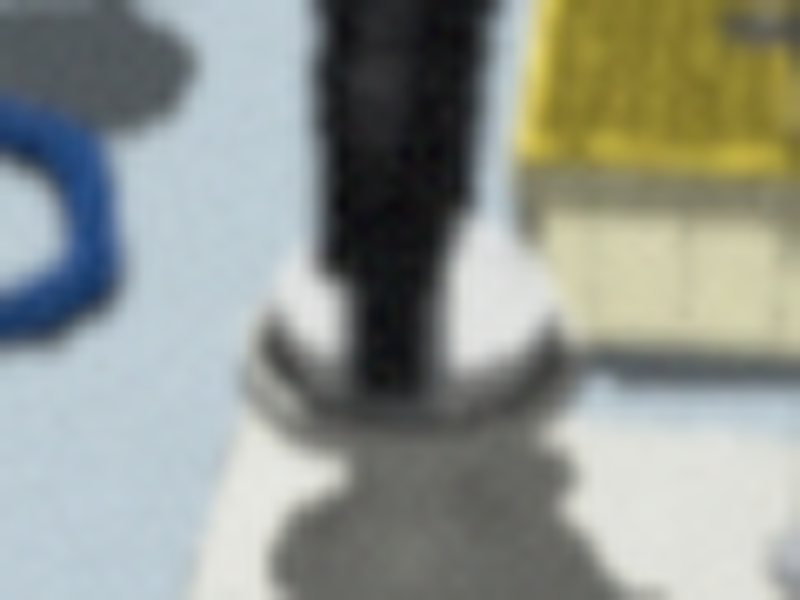

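The dish is now at crop x 275–570 (centre 422) against the rim's 411, about 1.5–2 mm too far in +x. It touches the rim with Fx at -5.6 N. I lift slightly, go back 1.7 mm and lower again.

Request:
carry_out([
  [[0,0,-0.0015,0],[0,0,-0.003,0],[0.0017,0,-0.003,0],[0.0017,0,-0.003,0],[0.0017,0,-0.0025,0],[0.0017,0,-0.002,0],[0.0017,0,-0.0015,0],[0.0017,0,-0.001,0],[0.0017,0,-0.001,0],[0.0017,0,-0.001,0]],
])

```text
clock: 10.68
position: [0.4759, -0.0291, 0.0632]
tool_rot: [-3.142, -0.0, 3.025]
force: [0.6, -0.2, 1.2]
grip_width: 0.0582
finger_force: 21.8
```

Request:
carry_out([
  [[0,0,0.0004,0],[0,0,0.0007,0],[0,0,0.0007,0]],
])

```text
clock: 10.93
position: [0.476, -0.0291, 0.0629]
tool_rot: [3.141, 0.0, 3.025]
force: [-3.0, -0.8, 11.3]
grip_width: 0.0584
finger_force: 22.8
```

Request:
carry_out([
  [[0,0,0,0],[0,0,0,0],[0,0,0,0],[0,0,0,0],[0,0,0,0],[0,0,0,0],[0,0,0,0],[0,0,0,0]],
], grip=0.0854)

```text
clock: 11.6
position: [0.476, -0.0292, 0.0626]
tool_rot: [-3.142, -0.0, 3.025]
force: [-0.0, -0.6, -0.4]
grip_width: 0.0856
finger_force: 0.0
```

Request:
carry_out([
  [[0,0,-0.005,0],[0,0,-0.015,0],[0,0,-0.03,0],[0,0,-0.06,0],[0,0,-0.1,0],[0,0,-0.14,0],[0,0,-0.18,0],[0,0,-0.22,0],[0,0,-0.22,0],[0,0,-0.22,0]],
])

```text
clock: 12.43
position: [0.4766, -0.0291, 0.2853]
tool_rot: [3.14, 0.004, 3.025]
force: [0.1, 0.2, -0.4]
grip_width: 0.0853
finger_force: 0.0
```

Run:
```python
from h import *
np.set_printoptions(precision=4,suppress=True)
s=bot.observe();print(s["position"],s["force"],s["grip_width"])
S=bot.grab_frame("side");T=bot.grab_frame("top")
save("T5.png",T["pixels"]);
a=cv2.resize(S["pixels"][207:252,254:314],(800,600),interpolation=cv2.INTER_CUBIC)
save("g5.png",a)
for f in (S,T):
 for q in bot.regions_of(f,"dish_center")[:3]:
  m=np.argwhere(q["region"]);print(q["conf"],m.mean(0)[::-1],m.min(0)[::-1],m.max(0)[::-1],at_z(f,m.mean(0)[::-1],.0685))
```

```text
[ 0.4766 -0.0291  0.2853] [ 0.0995  0.2125 -0.4231] 0.08525852183287026
0.62 [253.2816 276.4253] [242 267] [265 286] [ 0.3994 -0.228   0.0685]
0.5 [283.948  229.5316] [274 222] [294 237] [ 0.4751 -0.027   0.0685]
0.19 [258.1317 169.9353] [246 161] [272 180] [0.3857 0.3439 0.0685]
0.7 [342.5177 228.7943] [338 220] [348 237] [ 0.3828 -0.1626  0.0685]
```

View pics/g5.png

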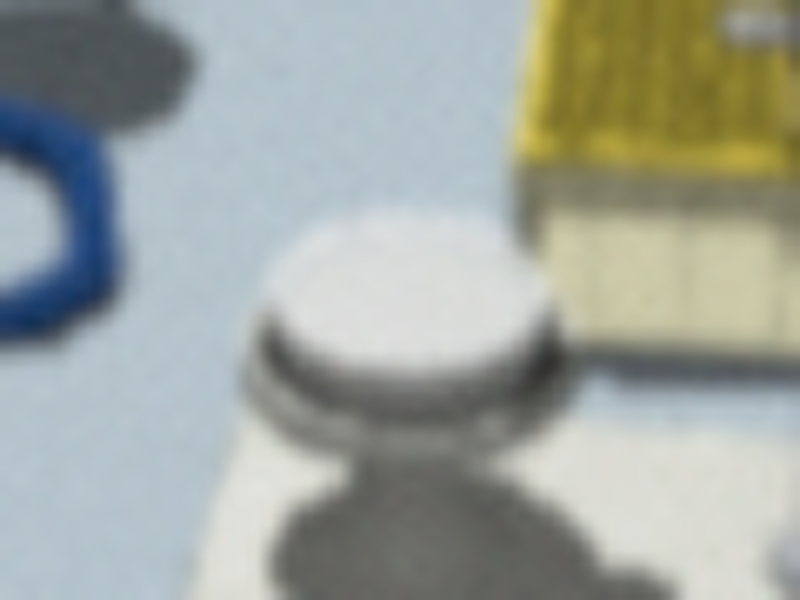

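The dish lies level inside the rim, spanning crop x 268–555 (centre 411) in line with the rim. Now I measure the loupe.

Run:
```python
from h import *
np.set_printoptions(precision=4,suppress=True)
T=bot.grab_frame("top");S=bot.grab_frame("side")
for n,f in(("T",T),("S",S)):
    rs=bot.regions_of(f,"loupe_grip")+bot.regions_of(f,"lens_center")
    m=np.zeros((420,560),bool)
    for r in rs:
        if r["conf"]>.4: m|=r["region"]
    v=f["pixels"].max(2)
    for th in(60,80):
        d=m&(v<th);q=np.argwhere(d)[:,::-1].astype(float)
        w=np.array([at_z(f,p,.057)[:2] for p in q]);c=w.mean(0);u=np.linalg.svd(w-c)[2][0];u*=-np.sign(u[1])
        t=(w-c)@u;print(n,th,len(q),"c",c,"yaw",np.degrees(np.arctan2(u[1],u[0])),"ends",t.min(),t.max(),"mid",c+u*(t.min()+t.max())/2,"std",((w-c)@[-u[1],u[0]]).std())
    l=m&(v>=110);q=np.argwhere(l)[:,::-1];print("light",len(q),at_z(f,q.mean(0),.053),at_z(f,(q.min(0)+q.max(0))/2,.053))
    for l in("loupe_grip","lens_center","loupe_rest"):
        for r in bot.spot_point(f,l)[:1]:print(l,r["conf"],at_z(f,r["position"],0 if l=="loupe_rest" else .053))
```

```text
T 60 139 c [0.418 0.286] yaw -108.87663199213658 ends -0.06501548404629169 0.06146376805886981 mid [0.4185 0.2877] std 0.004316278375765409
T 80 168 c [0.4176 0.2852] yaw -109.64322209710619 ends -0.06708124134337515 0.13610285017879784 mid [0.406  0.2527] std 0.004532665103887982
light 386 [0.3868 0.1927 0.053 ] [0.3865 0.2123 0.053 ]
loupe_grip 0.84 [0.4179 0.2869 0.053 ]
lens_center 0.8 [0.388  0.1941 0.053 ]
loupe_rest 0.9 [0.4114 0.2865 0.    ]
S 60 71 c [0.4183 0.2797] yaw -107.62961237121102 ends -0.05885758014450465 0.05693240576369397 mid [0.4186 0.2806] std 0.004745429049276743
S 80 85 c [0.4181 0.281 ] yaw -106.71801413916934 ends -0.06500921895168561 0.061517344161071616 mid [0.4186 0.2827] std 0.00547453145452462
light 242 [0.3869 0.207  0.053 ] [0.3956 0.2547 0.053 ]
loupe_grip 0.78 [0.4081 0.3065 0.053 ]
lens_center 0.91 [0.3863 0.2011 0.053 ]
loupe_rest 0.5 [0.4095 0.2737 0.    ]
```

Request:
carry_out([
  [[0.012,0.037,0,7],[0.024,0.074,0,14],[0.036,0.111,0,21],[0.048,0.148,0,28],[0.06,0.185,0,35],[0.072,0.222,0,42],[0.084,0.259,0,49],[0.096,0.298,0,56],[0.096,0.298,0,63],[0.096,0.298,0,70],[0.096,0.298,0,77],[0.096,0.298,0,84]],
])

```text
clock: 14.23
position: [0.415, 0.2787, 0.2824]
tool_rot: [-3.141, 0.0, 1.705]
force: [0.1, 0.3, 0.5]
grip_width: 0.0853
finger_force: 0.0
```

Request:
carry_out([
  [[0,0,0.03,7],[0,0,0.06,14],[0,0,0.09,18],[0,0,0.12,18],[0,0,0.14,18],[0,0,0.15,18],[0,0,0.15,18],[0,0,0.15,18]],
])

```text
clock: 14.9
position: [0.4156, 0.278, 0.1331]
tool_rot: [3.142, 0.0, 1.395]
force: [-0.2, -0.5, 0.4]
grip_width: 0.0853
finger_force: 0.0
```

Run:
```python
from h import *
np.set_printoptions(precision=4,suppress=True)
s=bot.observe();print(s["position"],s["tool_rot"],s["qpos"][6],s["clock"])
S=bot.grab_frame("side");p=s["position"]
x,y=proj(S,p).astype(int);print(proj(S,p),x,y)
save("l1.png",cv2.resize(S["pixels"][y-25:y+35,x-40:x+40],(800,600),interpolation=cv2.INTER_CUBIC))
```

```text
[0.4156 0.278  0.1331] [3.1415 0.0001 1.395 ] -0.617869608092834 14.9
[265.6911 161.5186] 265 161
```

View pics/l1.png

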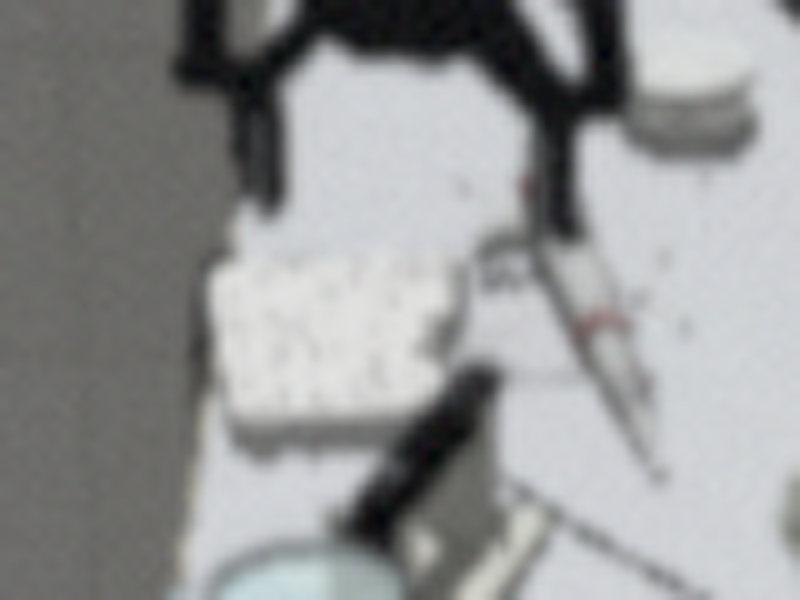

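The open fingers straddle the handle, whose back end is at crop (485,375) and neck at about (358,528). The planned grip point projects to (414,471), on the handle's middle line within about 2 mm. I finish the twist, descend and close.

Request:
carry_out([
  [[0,0,0.02,6],[0,0,0.045,9],[0,0,0.065,9],[0,0,0.08,9],[0,0,0.09,9],[0,0,0.096,9],[0,0,0.098,9],[0,0,0.098,9],[0,0,0.098,9]],
])

```text
clock: 15.7
position: [0.4157, 0.2783, 0.0354]
tool_rot: [3.141, -0.001, 1.238]
force: [0.2, 1.1, -0.0]
grip_width: 0.0855
finger_force: 0.0
```

Request:
carry_out([
  [[0,0,0,0],[0,0,0,0],[0,0,0,0],[0,0,0,0],[0,0,0,0],[0,0,0,0],[0,0,0,0],[0,0,0,0],[0,0,0,0],[0,0,0,0],[0,0,0,0],[0,0,0,0]],
], grip=0.0, grip_force=50)

```text
clock: 16.7
position: [0.4153, 0.278, 0.0348]
tool_rot: [-3.142, -0.0, 1.238]
force: [-1.5, -0.4, 4.6]
grip_width: 0.015
finger_force: 48.6
```

Request:
carry_out([
  [[0,0,-0.005,0],[0,0,-0.01,0],[0,0,-0.02,0],[0,0,-0.03,0],[0,0,-0.05,0],[0,0,-0.08,0],[0,0,-0.11,0],[0,0,-0.13,0],[0,0,-0.14,0],[0,0,-0.14,0],[0,0,-0.14,0]],
])

```text
clock: 17.62
position: [0.415, 0.2782, 0.1745]
tool_rot: [-3.142, -0.001, 1.238]
force: [-0.3, -0.2, -1.3]
grip_width: 0.0152
finger_force: 49.0
```

Run:
```python
from h import *
np.set_printoptions(precision=4,suppress=True)
s=bot.observe();print(s["position"],s["tool_rot"],s["force"],s["moment"],s["grip_width"])
S=bot.grab_frame("side");T=bot.grab_frame("top")
P=[]
for f in(S,T):
  q=bot.spot_point(f,"lens_center")[:2];print(q);P.append(q[0]["position"] if q else None)
  r=bot.regions_of(f,"lens_center")[:1]
  for k in r:
    m=np.argwhere(k["region"]);print("reg",m.mean(0)[::-1],m.min(0),m.max(0))
p=s["position"];y=s["tool_rot"][2];u=-np.array([np.cos(y),np.sin(y),0])
e=p+[0,0,.018]+.096*u;print("exp",e,proj(S,e),proj(T,e))
if all(v is not None for v in P):print("tri",tri([S,T],P))
```

```text
[0.415  0.2782 0.1745] [-3.1415 -0.0005  1.2385] [-0.2761 -0.1947 -1.2747] [0.0635 0.0598 0.0901] 0.015248822152882674
[{'position': [253.5, 156.0], 'conf': 0.82}]
reg [255.5704 154.2606] [140 243] [162 265]
[{'position': [226.0, 218.6], 'conf': 0.57}, {'position': [257.7, 234.4], 'conf': 0.31}]
reg [227.2336 221.2561] [209 213] [234 239]
exp [0.3837 0.1874 0.1925] [254.1178 156.8631] [228.319  222.3377]
tri [0.3879 0.1929 0.1947]
```

Request:
carry_out([
  [[-0.01,0.009,0,0],[-0.029,0.026,0,0],[-0.05,0.045,0,0],[-0.075,0.067,0,0],[-0.1,0.09,0,0],[-0.125,0.113,0,0],[-0.145,0.131,0,0],[-0.16,0.145,0,0],[-0.169,0.153,0,0],[-0.174,0.1575,0,0],[-0.174,0.1575,0,0],[-0.174,0.1575,0,0]],
])

```text
clock: 18.92
position: [0.507, 0.063, 0.1744]
tool_rot: [-3.141, -0.0, 1.239]
force: [-0.2, 1.2, -0.6]
grip_width: 0.0148
finger_force: 49.0
```

Request:
carry_out([
  [[0,0,0.005,0],[0,0,0.015,0],[0,0,0.025,0],[0,0,0.035,0],[0,0,0.042,0],[0,0,0.046,0],[0,0,0.047,0],[0,0,0.047,0],[0,0,0.047,0],[0,0,0.047,0]],
])

```text
clock: 19.75
position: [0.5075, 0.0621, 0.128]
tool_rot: [3.141, -0.0, 1.238]
force: [0.2, -0.9, -0.4]
grip_width: 0.0152
finger_force: 49.0
```

Run:
```python
from h import *
np.set_printoptions(precision=4,suppress=True)
s=bot.observe();print(s["position"],s["tool_rot"],s["force"],s["moment"],s["grip_width"],s["clock"])
p=s["position"];y=s["tool_rot"][2];u=-np.array([np.cos(y),np.sin(y),0])
S=bot.grab_frame("side");T=bot.grab_frame("top")
e=p+[0,0,.018]+.096*u;print("exp",e,proj(S,e),proj(T,e))
for l in("lens_center","focus_mark"):
 P=[]
 for f in(S,T):
  q=bot.spot_point(f,l)[:2];print(l,q);P.append(q[0]["position"] if q else None)
 if all(v is not None for v in P):print("tri",tri([S,T],P))
for f in(S,T):
  for k in bot.regions_of(f,"lens_center")[:1]:
    m=np.argwhere(k["region"]);print("reg",m.mean(0)[::-1],m.min(0)[::-1],m.max(0)[::-1])
a=cv2.resize(S["pixels"][185:250,250:330],None,fx=5,fy=5,interpolation=cv2.INTER_CUBIC)
b=cv2.resize(T["pixels"][150:215,260:340],None,fx=5,fy=5,interpolation=cv2.INTER_CUBIC)
save("f1.png",np.hstack([a,b]))
```

```text
[0.5075 0.0621 0.128 ] [ 3.1411 -0.0004  1.238 ] [ 0.2415 -0.9419 -0.3714] [ 0.0249  0.0286 -0.0353] 0.015247599556855132 19.75
exp [ 0.4762 -0.0286  0.146 ] [284.4654 206.429 ] [300.6717 194.8264]
lens_center [{'position': [282.5, 206.7], 'conf': 0.93}, {'position': [244.3, 312.7], 'conf': 0.34}]
lens_center [{'position': [296.7, 191.9], 'conf': 0.85}]
tri [ 0.4786 -0.0178  0.141 ]
focus_mark [{'position': [305.8, 208.6], 'conf': 0.59}]
focus_mark [{'position': [304.8, 174.3], 'conf': 0.52}]
tri [ 0.5369 -0.0426  0.1489]
reg [286.2725 202.4804] [272 182] [297 213]
reg [299.406  194.4243] [287 183] [311 205]
```

View pics/f1.png

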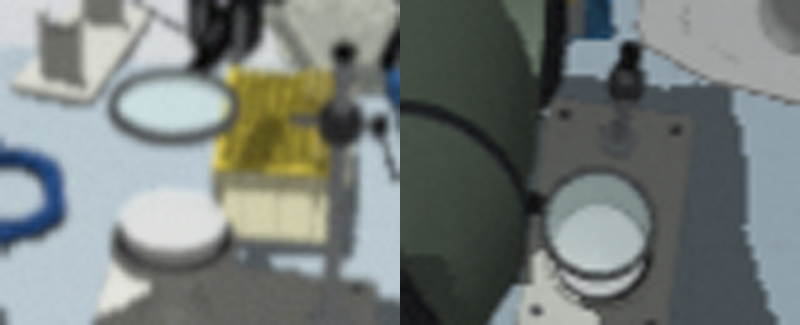

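The last picture shows the lens ring level at side (284.8,206) and top (299.8,194.7), within about 3 mm of the dish axis. Its height is about 0.146 m and the pointer's is 0.144–0.149 m. Nothing touches the stand or dish, so I hand in.

```bash
python3 -c "
from workcell import bot
print(bot.job_done())"
```

```text
the job is handed in; nothing more can be done
None
```

The job is handed in, with no verdict returned: the dish is flat in the stage, and the loupe is held level over it, its lens at about 0.146 m against a pointer height measured at 0.144–0.149 m. I viewed 11 pictures, one over the limit of 10.

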